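# Find the heavy side of the sample mixer's wheel

### The job

Release the brake of the sample mixer by standing its lever upright, not over to the far side, and leave it there. One side of the wheel is heavier, which cannot be seen: turn the wheel to and fro by hand at its rim and find out by feel, or by where it comes to rest from either side, which side that is. Then turn the heavy side straight down and finish while still holding the wheel there in the gripper, for a colleague to clip on the counterweight; leave the small things around the mixer where they are.

Things in the scene. Friction and masses are not known exactly. Their poses are not given: they have to be found in the camera images.
- mixer: Sample mixer, fixed; place and yaw vary. Origin on the worktop under the wheel's middle; x from the wheel's face back to the motor box (away from the robot), y left, z up. Foot plate x -60 to +120, y -215 to +105 mm, 18 mm high. White motor box behind the wheel: x +35 to +110, y -60 to +60 mm, top at 122 mm. The upright wheel stands before it in the plane x = 0.
- wheel_axle (a point): Middle of the wheel, on its level axle, 110 mm above the worktop. The wheel is a plain metal disc, 130 mm across and 14 mm thick, top of the rim at 175 mm. Its face has a hub, five white tube sockets and, in the sixth place, a black radial rib, standing out 10 mm at most; the outer 22 mm of both faces are bare: grip the rim from above, one finger on each face.
- wheel (a joint): Turn of the wheel about the mixer's x, rad, no stops. 0: rib up; growing: top turns to the mixer's -y (lever's side). Stuck while braked. Free, the bearing drags (0.07 N m): the heavy side (0.14 to 0.19 N m) sinks in up to 4 s but stops 0.35 to 0.55 rad short of the bottom, equally far on either side; nearer the bottom, or as near the top, it stays where it is left.
- wheel_rib (a point): Point on the black radial rib of the wheel's face, 34 mm from the axle; the rib is 10 mm wide, 32 mm long (10 to 42 mm from the axle), and a short black line crosses the rim's edge in the same direction. It only shows how far the wheel has turned: where the heavy side lies with respect to it differs every time.
- lever (a joint): Brake lever beside the wheel on its -y side, in the wheel's plane; turns about the mixer's x, rad. 0: leans in against the rim by 0.44 rad, brake on (as found). 0.44: upright, brake off. 0.95: far stop, leaning outward, drive engaged (wrong here). Stiff: stays where left, takes about 5 N at the grip.
- lever_grip (a point): Middle of the black grip on top of the lever, 130 mm from the lever's axis. The grip is 14 mm thick along the mixer's x, 20 mm wide and 40 mm long along the lever.
- lever_hinge (a point): Middle of the lever's axis, 35 mm above the worktop, at y = -140 mm of the mixer.
- penlight: Bystander: penlight 133 mm long, lying at the front left.
- marker: Bystander: felt marker 137 mm long, lying at the front left.
- vial_tall: Bystander: injection vial 30 mm across, 56 mm high, standing before the mixer.
- cup: Bystander: clear medicine cup 36 mm across, 35 mm high, before the mixer.
- syringe: Bystander: syringe 108 mm long, lying before the mixer.
- tape_roll: Bystander: small roll 36 mm across, 25 mm high, left of the mixer.
- carton: Bystander: medicine carton 48 x 90 x 58 mm, behind the mixer.

How it is judged:
On the way, in this order (a step that is already met when the one before it is completed fails the run):
1. the lever stands upright (within 0.15 rad), brake off (value of joint lever between 0.29 and 0.59 rad), for 0.2 s.
2. the wheel is turned by hand: the gripper is on it while the heavy side is more than 0.3 rad from straight down (contact force between the fingers and wheel above 0.5 N and angle between heavy_side's own z axis and vertical above 0.3 rad), for 0.2 s.
At the end, for the whole second after the job is handed in: The heavy side of the wheel is straight below the axle within 0.25 rad, the wheel is still and in the gripper's hold (more than 2 N), and the lever still stands upright within 0.15 rad (all of step 1 and angle between heavy_side's own z axis and vertical below 0.25 rad and contact force between the fingers and wheel above 2 N and velocity of joint wheel between -0.1 and 0.1 rad/s); the arm keeps its last pose, push and grip.
It fails at once if a bystander is moved by more than 25 mm (distance of any of penlight, marker, vial_tall, cup, syringe, tape_roll, carton from where it was at the start of the episode above 0.025 m).
It fails at once if the lever is swung on into the drive position (value of joint lever above 0.8 rad).
It also fails if it takes over 72 s, if anything falls off the work surface, if the arm or the gripper's body presses on something with over 40 N, if the wrist force passes 120 N, or if a joint passes its speed limit or range.

### The arm

A 7-joint arm with a two-finger parallel gripper is mounted at the origin on a cart in front of the work surface, level with it; the furniture and walls round the work are solid. World frame = base frame: x ahead of the robot, y to its left, z up, the work surface at z = 0. Lengths are in m, angles in rad, forces in N, time in s.
With the tool pointing down it reaches from about 0.35 to 0.9 m from the base axis. Payload 8.1 kg.
Tool frame: the origin (TCP) lies between the finger pads; the fingertips stand 19 mm ahead of it and the grasp point (between the pads) is the TCP; y points along the fingers, x is the direction in which the jaws open and shut, and the axes are right-handed (so a half turn about y gives the same grasp; the last joint's range is limited). The gripper opens to 92 mm and grips with 3 to 60 N. Pads are 19 mm wide; open, the fingers measure 130 mm over their backs; the gripper's body (75 mm by 190 mm) begins 47 mm behind the grasp point.
Start: joints at [1.112, 0.434, 0.025, 1.573, -0.012, 1.134, -0.075], TCP at [0.218, -0.586, 0.246] pointing down, gripper open.
Joint ranges: [-2.62, 2.62], [-0.44, 2.09], [-1.27, 1.32], [0.08, 2.57], [-1.32, 4.46], [0.12, 2], [-2.74, 2.74]. Speed limits (rad/s): [2.22, 2.22, 3.01, 3.01, 3.14, 3.14, 3.14].

### API

Orientations are given as a rotation vector (axis times angle).
In Python, from cell import arm gives the robot as it stands.
- The arm moves only by the tool move_arm, never from a script. Its argument "series" is a list of rows, each an object of numbers: "x", "y", "z": the shift along the tool's x, y, z in cm; "rx", "ry", "rz": the turn, a rotation vector about the tool's x, y, z in rad. In form: [{"x": .., "y": .., "z": .., "rx": .., "ry": .., "rz": ..}, ...]. A call has 1 to 12 rows; each row shifts and turns the pose as measured when the row begins, along the tool's axes as they then stand; what a row does not reach is not made up. A row lasts 1/8 s, in which the tool goes at most 62.5 mm and 10.7 degrees, less where a joint would pass 70% of its speed; a pose out of reach is approached as far as the arm can. A call is refused whole if a number of a shift passes 6.25 or a number of a turn 0.188, either way. A call with a gripper value outside its range is refused whole. "jaw" is the finger opening in cm, from 0 to 9.18, set as the call begins (left out, the last holds). The fingers move at their own pace and stop on an object; "newtons" is the grip in N (left out, the last holds). Time passes only in rows, so rows that do not move let the fingers close. It gives the time, the measured TCP pose, the force and the opening at its end, in the units of the state.
- arm.observe(): the state, without advancing time (a new reading comes with each control period).
- arm.get_image(name): name is "scene" or "top" or "wrist"; returns the picture (420x560x3 uint8, blue, green, red); there is no depth.
- arm.camera_params(name): a dict with "K" (3x3 intrinsics, pixels), "R" (3x3) and "t" (3): a world point X has camera coordinates R X + t; the wrist camera has in their place "tool_from_camera" (4x4, takes a point from camera to tool coordinates, whose origin is the TCP and whose axes are the tool frame's). Camera axes: x right, y down, z forward; pixel columns grow to the right and rows downward; lengths in m; the calibration is good to about 2 mm. The wrist camera is an equidistant fisheye: a pixel r from the principal point sees the ray r / f radians off the axis. A picture is of the moment at which its call begins: read the wrist's pose just before it. camera_params takes no time and is no camera call.
- arm.sign_off(): hands the job in, once; it reports no verdict.
The state is a dict: "clock": time; "joints": joint angles; "dq": joint speeds; "joint_efforts": joint torques, N m; "position": TCP position; "ee_rot": TCP orientation; "force": force on the tool from outside, world axes, zero at the start; "ft_torque": the same for the moment, N m; "width": opening from 0.0 (shut) to 1.0 (fully open).
Only numpy, scipy, OpenCV 4.12 (cv2) and the standard library are available. Lean on these libraries where they do the work, as an engineer would, in place of code of your own. Each camera call takes 0.05 s, during which the arm holds its last target.

## Working session

There is one attempt and no reset: what is moved stays moved. The work goes in short steps, Python scripts to look and compute and a tool call to move; the robot and the scene stay as the last step left them, time stands still between calls to the robot, and variables do not carry over. Pictures are saved under pics/ and viewed, and the job is handed in when it is done.

Besides the shell and the picture viewer there is one more tool, called after "Request:" as name(argument=value, ...) on one line, values as JSON. move_arm: Moves the arm, as the interface text tells. Its arguments: {"type":"object","properties":{"series":{"type":"array","items":{"type":"object","properties":{"x":{"type":"number"},"y":{"type":"number"},"z":{"type":"number"},"rx":{"type":"number"},"ry":{"type":"number"},"rz":{"type":"number"}}}},"jaw":{"type":"number"},"newtons":{"type":"number"}},"required":["series"]}

```bash
ls; mkdir -p pics; python3 - <<'E'
from cell import arm
import cv2
print(arm.observe())
for n in ("scene","top","wrist"):
    cv2.imwrite(f"pics/{n}0.png",arm.get_image(n)); print(n,arm.camera_params(n))
E
```

```text
pics
{'clock': 0.0, 'joints': array([ 1.11240608,  0.43521656,  0.02499419,  1.57409505, -0.01159688,
        1.13401751, -0.07509825]), 'dq': array([ 0.00120753, -0.00128465,  0.00089996,  0.00029886, -0.00030822,
        0.0015701 ,  0.0015766 ]), 'joint_efforts': array([-7.84343192e-04, -6.67856169e+01,  9.85011309e-01, -3.14462149e+01,
       -6.05906406e-02,  4.30363964e-02,  2.39827123e-04]), 'position': array([ 0.21747305, -0.58542383,  0.24494999]), 'ee_rot': array([-1.35594488,  0.94434462, -0.94204912]), 'force': array([-0.41104244,  0.15759796, -0.89568272]), 'ft_torque': array([-0.01393437,  0.00191705, -0.01083944]), 'width': 1.0017720986293446}
scene {'K': array([[544.22490185,   0.        , 278.4150304 ],
       [  0.        , 544.22490185, 203.83433797],
       [  0.        ,   0.        ,   1.        ]]), 'R': array([[-0.52529908, -0.85088062, -0.0079403 ],
       [-0.3830796 ,  0.2448095 , -0.89068419],
       [ 0.75980978, -0.46483382, -0.45455321]]), 't': array([0.31178129, 0.30388505, 0.98504784])}
top {'K': array([[390.81979257,   0.        , 277.35586302],
       [  0.        , 390.81979257, 209.27020717],
       [  0.        ,   0.        ,   1.        ]]), 'R': array([[ 0.00261641, -0.99954381, -0.0300887 ],
       [-0.98503628,  0.00260904, -0.17232737],
       [ 0.17232725,  0.03008934, -0.98458009]]), 't': array([0.03125968, 0.55935008, 0.87068597])}
wrist {'K': array([[325.1922621 ,   0.        , 279.4067653 ],
       [  0.        , 325.1922621 , 210.95664983],
       [  0.        ,   0.        ,   1.        ]]), 'tool_from_camera': array([[ 9.99999803e-01, -2.43821587e-04, -5.78599071e-04,
         7.02812025e-04],
       [ 4.88414041e-04, -2.77014237e-01,  9.60865690e-01,
        -1.38413611e-01],
       [-3.94559978e-04, -9.60865783e-01, -2.77014063e-01,
         7.49032018e-02],
       [ 0.00000000e+00,  0.00000000e+00,  0.00000000e+00,
         1.00000000e+00]])}
```

View pics/scene0.png

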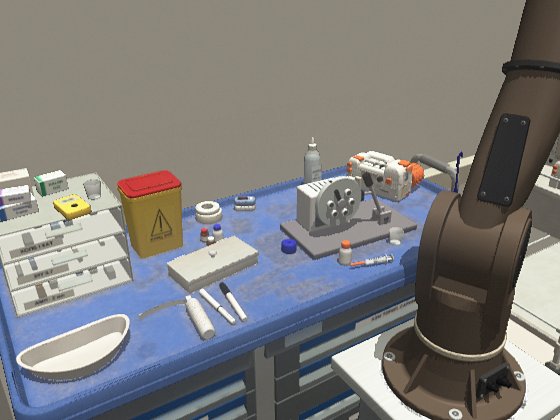

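View pics/top0.png

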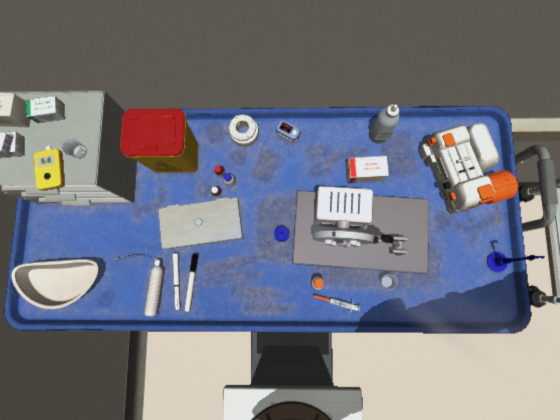

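View pics/wrist0.png

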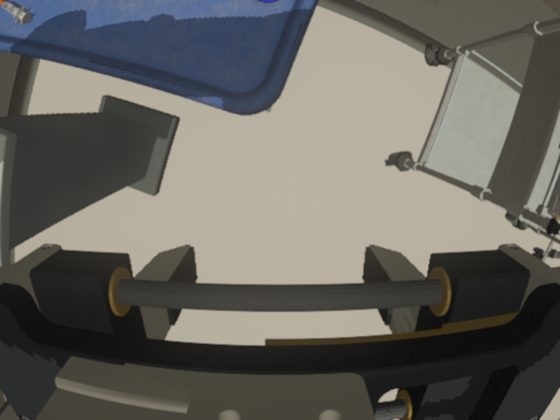

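```bash
cat > h.py <<'E'
import numpy as np, cv2
from cell import arm
from scipy.spatial.transform import Rotation as Ro
def ray(n,u,v):
    c=arm.camera_params(n);d=c["R"].T@np.linalg.solve(c["K"],[u,v,1.]);return -c["R"].T@c["t"],d/np.linalg.norm(d)
def onz(n,u,v,z):
    o,d=ray(n,u,v);return o+d*(z-o[2])/d[2]
def onpl(n,u,v,p,nn):
    o,d=ray(n,u,v);return o+d*(np.dot(p-o,nn)/np.dot(d,nn))
def proj(n,X):
    c=arm.camera_params(n);q=c["K"]@(c["R"]@np.asarray(X)+c["t"]);return q[:2]/q[2]
def crop(n,x0,y0,w,h,s,f):
    im=arm.get_image(n);cv2.imwrite(f,cv2.resize(im[y0:y0+h,x0:x0+w],None,fx=s,fy=s,interpolation=cv2.INTER_CUBIC));return im
E
python3 - <<'E'
from h import *
t=crop("top",280,175,170,140,4.5,"pics/topc.png")
s=crop("scene",270,160,160,120,5,"pics/scenec.png")
hsv=cv2.cvtColor(t,cv2.COLOR_BGR2HSV)
m=((hsv[...,1]<90)&(hsv[...,2]>40)).astype(np.uint8)*255
k=np.zeros_like(m);k[180:285,285:440]=1
m*=k; m=cv2.morphologyEx(m,cv2.MORPH_OPEN,np.ones((3,3)))
cs,_=cv2.findContours(m,0,2);c=max(cs,key=cv2.contourArea)
print(cv2.contourArea(c),cv2.minAreaRect(c),cv2.approxPolyDP(c,5,True).reshape(-1,2).tolist())
for p in [(297,192),(429,198),(427,271),(293,265)]: print(onz("top",*p,.018))
E
```

```text
12773.5 ((362.0, 234.99996948242188), (97.99998474121094, 153.99996948242188), 90.0) [[286, 195], [285, 226], [293, 234], [285, 241], [285, 261], [318, 266], [310, 284], [317, 277], [338, 284], [439, 280], [433, 275], [439, 272], [437, 243], [428, 237], [439, 219], [428, 213], [427, 199], [337, 186], [298, 190], [294, 199]]
[ 0.60759692 -0.0158117   0.018     ]
[ 0.59147237 -0.33449397  0.018     ]
[ 0.41709473 -0.31878287  0.018     ]
[ 0.43049   -0.0052645  0.018    ]
```

View pics/topc.png

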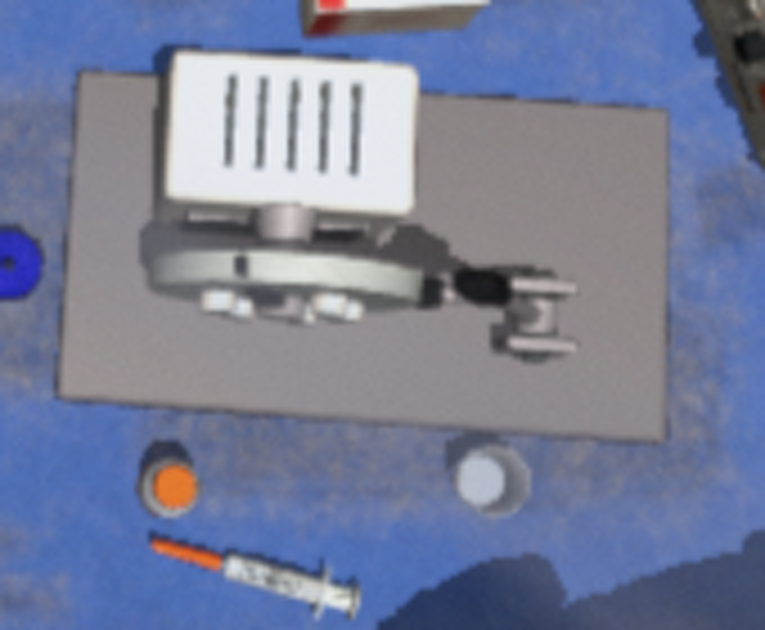

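View pics/scenec.png

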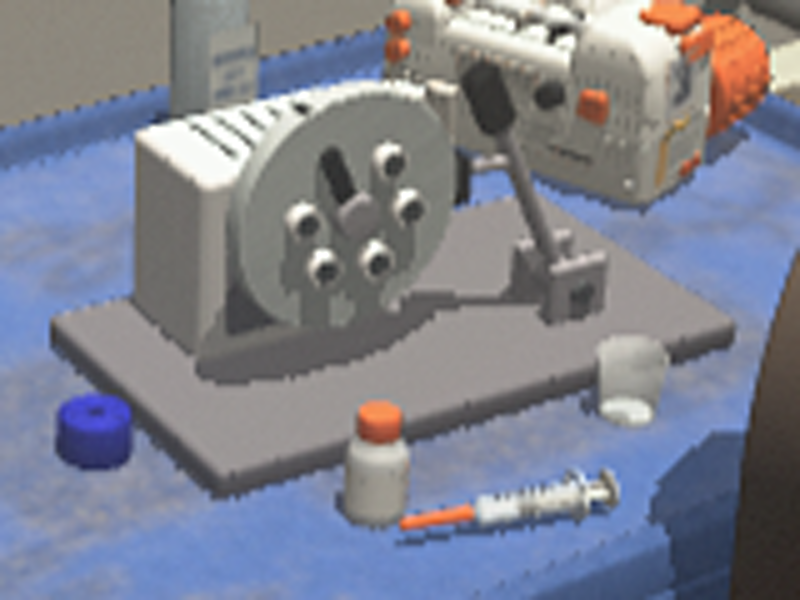

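```bash
cat >> h.py <<'E'
def pose():
    px=np.array([(80,71),(667,110),(665,440),(58,398)])/4.5+[280,175]-.4
    L=np.array([(120,105),(120,-215),(-60,-215),(-60,105)])/1000.
    W=np.array([onz("top",*p,.018)[:2] for p in px])
    lc,wc=L.mean(0),W.mean(0);A=L-lc;B=W-wc
    th=np.arctan2((A[:,0]*B[:,1]-A[:,1]*B[:,0]).sum(),(A*B).sum())
    R=np.array([[np.cos(th),-np.sin(th)],[np.sin(th),np.cos(th)]])
    t=wc-R@lc;return th,R,t,W-(L@R.T+t)
TH,R2,T2,RES=pose()
def m2w(p): return np.r_[R2@np.array(p[:2])+T2,p[2]]
def w2m(p): return np.r_[R2.T@(np.array(p[:2])-T2),p[2]]
E
python3 - <<'E'
from h import *
print(TH,T2,RES)
P={'axle':(0,0,.11),'rimtop':(0,0,.175),'hinge':(0,-.14,.035),'grip':(0,-.14+.13*np.sin(.44),.035+.13*np.cos(.44))}
for k,p in P.items(): print(k,m2w(p),proj("top",m2w(p)),((proj("scene",m2w(p))-[270,160])*5).round(),((proj("top",m2w(p))-[280,175])*4.5).round())
o=arm.observe();print(Ro.from_rotvec(o["ee_rot"]).as_matrix().round(3))
# check rib in scene: crop (340,178) on plane x=-.013
n=np.r_[R2[:,0],0]
for n_,u,v in [("scene",270+340/5,160+172/5)]:
    print(w2m(onpl(n_,u,v,m2w((-.017,0,.11)),n)))
for u,v in [(500,100)]: print("grip seen",w2m(onpl("scene",270+490/5,160+100/5,m2w((0,0,.11)),n)))
for nm,u,v,z in [("vial",317.5,283,.056),("cup",388,281,.035)]: print(nm,onz("top",u,v,z))
E
```

```text
-0.06976196148961142 [ 0.48629812 -0.11099436] [[-0.00166444 -0.00214676]
 [-0.00211203  0.00231973]
 [ 0.00245323  0.00183129]
 [ 0.00132324 -0.00200425]]
axle [ 0.48629812 -0.11099436  0.11      ] [342.349613   237.59394728] [343. 204.] [281. 282.]
rimtop [ 0.48629812 -0.11099436  0.175     ] [346.70874715 234.30058335] [348.  85.] [300. 267.]
hinge [ 0.47653937 -0.25065382  0.035     ] [398.35703335 244.99481263] [558. 273.] [533. 315.]
grip [ 0.4803991  -0.19541638  0.15261772] [386.78543334 238.35127146] [487.  92.] [481. 285.]
[[ 0.348 -0.     0.937]
 [-0.937  0.001  0.348]
 [-0.001 -1.    -0.   ]]
[-0.017       0.01425375  0.13838759]
grip seen [ 6.24500451e-17 -8.65670979e-02  1.47960228e-01]
vial [ 0.38919761 -0.05990979  0.056     ]
cup [ 0.39392533 -0.22292598  0.035     ]
```

```bash
cat >> h.py <<'E'
def Rt(a=0.):  # tool: x=mixer x, y=down, tilted by a about mixer x (positive: body leans to -y, wheel sense)
    X=np.r_[R2[:,0],0];B=np.column_stack([X,[0,0,-1],np.cross(X,[0,0,-1])])
    return Ro.from_rotvec(X*a)*Ro.from_matrix(B)
def plan(poses,start=None):
    o=arm.observe();p=o["position"];r=Ro.from_rotvec(o["ee_rot"])
    for (q,s,n) in poses:
        dr=(s*r.inv()).as_rotvec();p0,r0=p,r
        for i in range(n):
            p1=p0+(q-p0)*(i+1)/n;r1=Ro.from_rotvec(dr*(i+1)/n)*r0
            d=r.inv().apply(p1-p)*100;w=(r.inv()*r1).as_rotvec()
            print('{"x":%.1f,"y":%.1f,"z":%.1f,"rx":%.2f,"ry":%.2f,"rz":%.2f}'%(*d,*w),end=",")
            p,r=p1,r1
    print()
def st():
    o=arm.observe();print("t",o["clock"],"m",w2m(o["position"]).round(4),"F",o["force"].round(2),"w",round(o["width"],3),"rot err",(Rt().inv()*Ro.from_rotvec(o["ee_rot"])).as_rotvec().round(3))
E
python3 - <<'E'
from h import *
plan([(m2w((0,-.085,.235)),Rt(),12)])
E
```

```text
{"x":-2.3,"y":0.1,"z":3.2,"rx":-0.00,"ry":-0.10,"rz":-0.00},{"x":-2.0,"y":0.1,"z":3.4,"rx":-0.00,"ry":-0.10,"rz":-0.00},{"x":-1.6,"y":0.1,"z":3.6,"rx":-0.00,"ry":-0.10,"rz":-0.00},{"x":-1.3,"y":0.1,"z":3.7,"rx":-0.00,"ry":-0.10,"rz":-0.00},{"x":-0.9,"y":0.1,"z":3.8,"rx":-0.00,"ry":-0.10,"rz":-0.00},{"x":-0.6,"y":0.1,"z":3.9,"rx":-0.00,"ry":-0.10,"rz":-0.00},{"x":-0.2,"y":0.1,"z":3.9,"rx":-0.00,"ry":-0.10,"rz":-0.00},{"x":0.2,"y":0.1,"z":3.9,"rx":-0.00,"ry":-0.10,"rz":-0.00},{"x":0.6,"y":0.1,"z":3.9,"rx":-0.00,"ry":-0.10,"rz":-0.00},{"x":0.9,"y":0.1,"z":3.8,"rx":-0.00,"ry":-0.10,"rz":-0.00},{"x":1.3,"y":0.1,"z":3.7,"rx":-0.00,"ry":-0.10,"rz":-0.00},{"x":1.6,"y":0.1,"z":3.6,"rx":-0.00,"ry":-0.10,"rz":-0.00},
```

Request:
move_arm(series=[{"x":-2.3,"y":0.1,"z":3.2,"ry":-0.1},{"x":-2.0,"y":0.1,"z":3.4,"ry":-0.1},{"x":-1.6,"y":0.1,"z":3.6,"ry":-0.1},{"x":-1.3,"y":0.1,"z":3.7,"ry":-0.1},{"x":-0.9,"y":0.1,"z":3.8,"ry":-0.1},{"x":-0.6,"y":0.1,"z":3.9,"ry":-0.1},{"x":-0.2,"y":0.1,"z":3.9,"ry":-0.1},{"x":0.2,"y":0.1,"z":3.9,"ry":-0.1},{"x":0.6,"y":0.1,"z":3.9,"ry":-0.1},{"x":0.9,"y":0.1,"z":3.8,"ry":-0.1},{"x":1.3,"y":0.1,"z":3.7,"ry":-0.1},{"x":1.6,"y":0.1,"z":3.6,"ry":-0.1}], jaw=5, newtons=15)

```text
invalid input
```

```bash
python3 - <<'E'
from h import *
st()
plan([(m2w((0,-.085,.235)),Rt(),4),(m2w((0,-.085,.152)),Rt(),3)])
cv2.imwrite("pics/w1.png",arm.get_image("wrist"))
E
```

```text
t 0.25 m [-0.2349 -0.4923  0.2454] F [-0.01 -0.66  0.79] w 1.003 rot err [0.000e+00 1.145e+00 1.000e-03]
{"x":-6.8,"y":0.3,"z":9.6,"rx":-0.00,"ry":-0.29,"rz":-0.00},{"x":-3.9,"y":0.3,"z":11.1,"rx":-0.00,"ry":-0.29,"rz":-0.00},{"x":-0.6,"y":0.3,"z":11.7,"rx":-0.00,"ry":-0.29,"rz":-0.00},{"x":2.8,"y":0.3,"z":11.4,"rx":-0.00,"ry":-0.29,"rz":-0.00},{"x":-0.0,"y":2.8,"z":-0.0,"rx":0.00,"ry":-0.00,"rz":0.00},{"x":-0.0,"y":2.8,"z":0.0,"rx":-0.00,"ry":-0.00,"rz":0.00},{"x":0.0,"y":2.8,"z":0.0,"rx":0.00,"ry":-0.00,"rz":0.00},
```

View pics/w1.png

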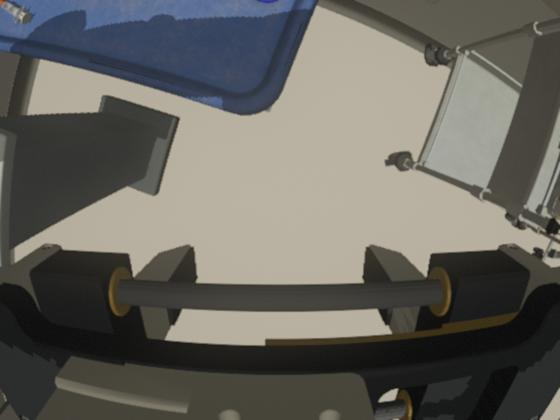

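Request:
move_arm(series=[{"x":-2.3,"y":0.1,"z":3.2,"rx":0,"ry":-0.1,"rz":0},{"x":-2.0,"y":0.1,"z":3.4,"rx":0,"ry":-0.1,"rz":0},{"x":-1.6,"y":0.1,"z":3.6,"rx":0,"ry":-0.1,"rz":0},{"x":-1.3,"y":0.1,"z":3.7,"rx":0,"ry":-0.1,"rz":0},{"x":-0.9,"y":0.1,"z":3.8,"rx":0,"ry":-0.1,"rz":0},{"x":-0.6,"y":0.1,"z":3.9,"rx":0,"ry":-0.1,"rz":0},{"x":-0.2,"y":0.1,"z":3.9,"rx":0,"ry":-0.1,"rz":0},{"x":0.2,"y":0.1,"z":3.9,"rx":0,"ry":-0.1,"rz":0},{"x":0.6,"y":0.1,"z":3.9,"rx":0,"ry":-0.1,"rz":0},{"x":0.9,"y":0.1,"z":3.8,"rx":0,"ry":-0.1,"rz":0},{"x":1.3,"y":0.1,"z":3.7,"rx":0,"ry":-0.1,"rz":0},{"x":1.6,"y":0.1,"z":3.6,"rx":0,"ry":-0.1,"rz":0}], jaw=5, newtons=15)

```text
clock: 1.8
position: [0.4707, -0.1761, 0.2328]
ee_rot: [-1.574, -0.013, 0.013]
force: [0.4, -0.3, -0.2]
width: 0.544
```

```bash
python3 - <<'E'
from h import *
st()
plan([(m2w((0,-.085,.235)),Rt(),4),(m2w((0,-.085,.152)),Rt(),3)])
cv2.imwrite("pics/w1.png",arm.get_image("wrist"))
E
```

```text
t 1.8 m [-0.0111 -0.0661  0.2328] F [ 0.38 -0.32 -0.15] w 0.544 rot err [-0.003 -0.086 -0.001]
{"x":0.2,"y":-0.1,"z":-0.5,"rx":0.00,"ry":0.02,"rz":0.00},{"x":0.2,"y":-0.1,"z":-0.5,"rx":0.00,"ry":0.02,"rz":0.00},{"x":0.3,"y":-0.1,"z":-0.5,"rx":0.00,"ry":0.02,"rz":0.00},{"x":0.3,"y":-0.1,"z":-0.5,"rx":0.00,"ry":0.02,"rz":0.00},{"x":0.0,"y":2.8,"z":-0.0,"rx":0.00,"ry":0.00,"rz":0.00},{"x":0.0,"y":2.8,"z":-0.0,"rx":0.00,"ry":0.00,"rz":0.00},{"x":0.0,"y":2.8,"z":-0.0,"rx":0.00,"ry":0.00,"rz":0.00},
```

View pics/w1.png

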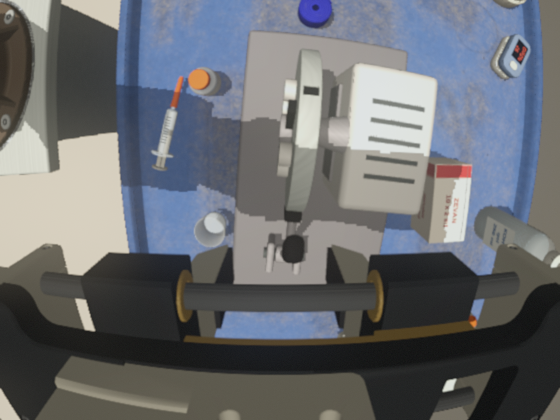

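Request:
move_arm(series=[{"x":0.5,"y":0,"z":-1.0,"rx":0,"ry":0.05,"rz":0},{"x":0.4,"y":1.5,"z":-0.9,"rx":0,"ry":0.03,"rz":0},{"x":0,"y":1.5,"z":0,"rx":0,"ry":0,"rz":0},{"x":0,"y":0,"z":0,"rx":0,"ry":0,"rz":0}], jaw=5)

```text
clock: 2.35
position: [0.4819, -0.1919, 0.2001]
ee_rot: [-1.571, 0.046, -0.047]
force: [0.3, 0.8, 0.4]
width: 0.543
```

```bash
cat >> h.py <<'E'
def wpt(X):
    """world point -> wrist pixel"""
    o=arm.observe();c=arm.camera_params("wrist");T=c["tool_from_camera"]
    q=Ro.from_rotvec(o["ee_rot"]).inv().apply(np.asarray(X)-o["position"])
    q=T[:3,:3].T@(q-T[:3,3]);th=np.arctan2(np.hypot(q[0],q[1]),q[2]);u=q[:2]/np.hypot(q[0],q[1])
    return u*th*c["K"][0,0]+c["K"][:2,2]
E
python3 - <<'E'
from h import *
st()
for p in [(0,-.0846,.1526),(0,-.14+.15*np.sin(.44),.035+.15*np.cos(.44)),(0,0,.175)]: print(wpt(m2w(p)).round(1))
plan([(m2w((0,-.085,.152)),Rt(),2)])
cv2.imwrite("pics/w2.png",arm.get_image("wrist"))
E
```

```text
t 2.35 m [ 0.0012 -0.081   0.2001] F [0.3  0.81 0.39] w 0.543 rot err [-0.001 -0.01  -0.001]
[276.8 248.7]
[276.8 247.2]
[277.9 106.3]
{"x":-0.1,"y":2.4,"z":-0.2,"rx":0.00,"ry":0.01,"rz":0.00},{"x":-0.1,"y":2.4,"z":-0.2,"rx":0.00,"ry":0.01,"rz":0.00},
```

View pics/w2.png

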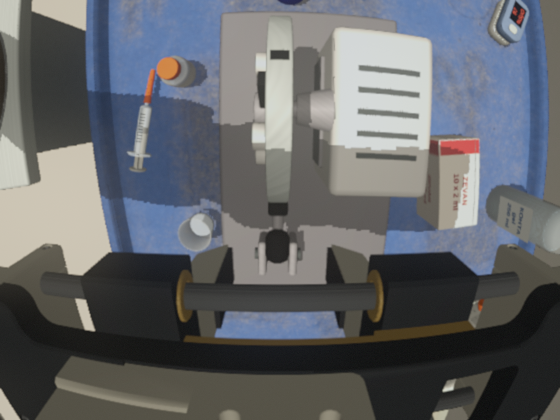

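Request:
move_arm(series=[{"x":-0.1,"y":2.4,"z":-0.2,"rx":0,"ry":0.01,"rz":0},{"x":0,"y":2.4,"z":-0.2,"rx":0,"ry":0,"rz":0},{"x":0,"y":0,"z":0,"rx":0,"ry":0,"rz":0}])

```text
clock: 2.78
position: [0.4811, -0.1969, 0.1526]
ee_rot: [-1.572, 0.053, -0.058]
force: [-1.3, -0.5, -0.3]
width: 0.545
```

Request:
move_arm(series=[{"x":0,"y":0,"z":0,"rx":0,"ry":0,"rz":0},{"x":0,"y":0,"z":0,"rx":0,"ry":0,"rz":0},{"x":0,"y":0,"z":0,"rx":0,"ry":0,"rz":0},{"x":0,"y":0,"z":0,"rx":0,"ry":0,"rz":0}], jaw=0.5, newtons=15)

```text
clock: 3.28
position: [0.4808, -0.197, 0.1553]
ee_rot: [-1.573, 0.053, -0.059]
force: [-13.6, 2.6, 12.1]
width: 0.155
```

```bash
python3 - <<'E'
from h import *
st()
A=[.44-.44*i/6 for i in range(1,7)]
p0=w2m(arm.observe()["position"]);r=np.hypot(p0[1]+.14,p0[2]-.035);a0=np.arctan2(p0[1]+.14,p0[2]-.035);print(r,a0)
plan([(m2w((p0[0],-.14+r*np.sin(a),.035+r*np.cos(a))),Rt(),1) for a in A])
E
```

```text
t 3.275 m [ 0.0005 -0.0862  0.1553] F [-13.56   2.63  12.07] w 0.155 rot err [-0.003  0.002 -0.003]
0.13178200901548276 0.4205991390594347
{"x":0.0,"y":-0.3,"z":-0.7,"rx":0.00,"ry":-0.00,"rz":0.00},{"x":-0.0,"y":-0.3,"z":-0.9,"rx":0.00,"ry":0.00,"rz":0.00},{"x":-0.0,"y":-0.2,"z":-0.9,"rx":0.00,"ry":0.00,"rz":0.00},{"x":-0.0,"y":-0.2,"z":-0.9,"rx":0.00,"ry":0.00,"rz":0.00},{"x":0.0,"y":-0.1,"z":-1.0,"rx":0.00,"ry":0.00,"rz":0.00},{"x":-0.0,"y":-0.0,"z":-1.0,"rx":0.00,"ry":0.00,"rz":0.00},
```

Request:
move_arm(series=[{"x":-0.1,"y":-0.3,"z":-0.7,"rx":0,"ry":0,"rz":0},{"x":0,"y":-0.3,"z":-0.9,"rx":0,"ry":0,"rz":0},{"x":0,"y":-0.2,"z":-0.9,"rx":0,"ry":0,"rz":0},{"x":0,"y":-0.2,"z":-0.9,"rx":0,"ry":0,"rz":0},{"x":0,"y":-0.1,"z":-0.8,"rx":0,"ry":0,"rz":0},{"x":0,"y":0,"z":0,"rx":0,"ry":0,"rz":0}])

```text
clock: 4.03
position: [0.4775, -0.2327, 0.166]
ee_rot: [-1.563, 0.05, -0.054]
force: [-0.2, -3.3, -2.0]
width: 0.15
```

```bash
python3 - <<'E'
from h import *
st()
crop("scene",270,150,160,120,5,"pics/s3.png")
p0=w2m(arm.observe()["position"]);print(np.arctan2(p0[1]+.14,p0[2]-.035))
E
```

```text
t 4.025 m [-0.0002 -0.1221  0.166 ] F [-0.19 -3.27 -2.02] w 0.15 rot err [ 0.007 -0.004 -0.002]
0.13584109022195956
```

View pics/s3.png

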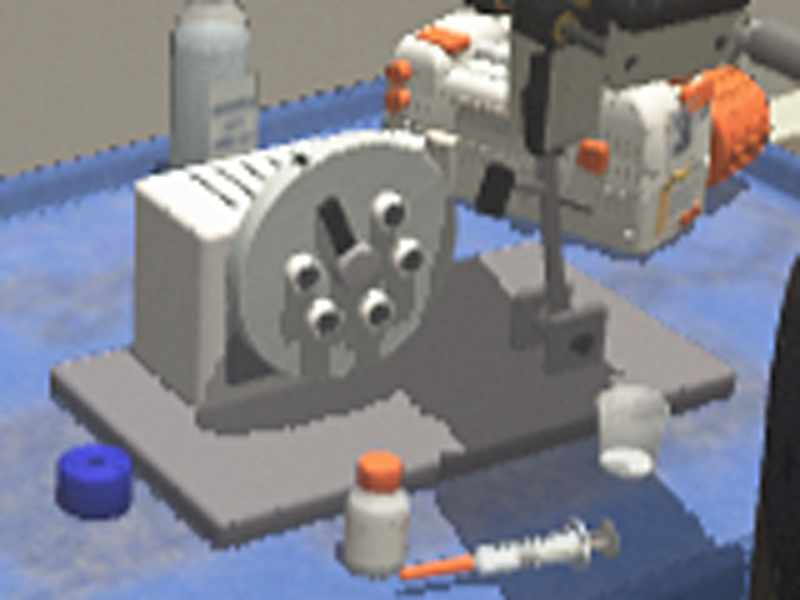

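Request:
move_arm(series=[{"x":0,"y":0,"z":-0.9,"rx":0,"ry":0,"rz":0},{"x":0,"y":0,"z":-0.9,"rx":0,"ry":0,"rz":0},{"x":0,"y":0,"z":0,"rx":0,"ry":0,"rz":0},{"x":0,"y":0,"z":0,"rx":0,"ry":0,"rz":0}])

```text
clock: 4.58
position: [0.4765, -0.2483, 0.1666]
ee_rot: [-1.56, 0.048, -0.051]
force: [0.5, 1.7, -1.2]
width: 0.152
```

```bash
cat >> h.py <<'E'
def rib(f=None):
    """rib angle from scene view: dark blob near face between 10 and 42 mm of axle"""
    im=arm.get_image("scene")
    if f: cv2.imwrite(f,cv2.resize(im[150:270,270:430],None,fx=5,fy=5,interpolation=cv2.INTER_CUBIC))
    g=im.max(2);n=np.r_[R2[:,0],0];P=m2w((-.017,0,.11))
    vv,uu=np.mgrid[165:240,310:365]
    c=arm.camera_params("scene");o=-c["R"].T@c["t"]
    D=np.linalg.inv(c["K"])@np.vstack([uu.ravel(),vv.ravel(),np.ones(uu.size)]);D=c["R"].T@D
    s=((P-o)@n)/(n@D);X=o[:,None]+D*s
    y=(R2.T@(X[:2]-T2[:,None]))[1];z=X[2]-.11
    r=np.hypot(y,z);k=(r>.012)&(r<.042)&(g[165:240,310:365].ravel()<50)
    # vote by angle: keep largest angular cluster
    a=np.arctan2(-y[k],z[k]);h=[(np.cos(a-b)>.93).sum() for b in np.linspace(-np.pi,np.pi,72)]
    b=np.linspace(-np.pi,np.pi,72)[int(np.argmax(h))];q=np.cos(a-b)>.93
    aa=np.arctan2(np.sin(a[q]).mean(),np.cos(a[q]).mean())
    print("rib",round(aa,3),"n",q.sum(),"of",k.sum(),"t",arm.observe()["clock"]);return aa
E
python3 - <<'E'
from h import *
st();rib("pics/s4.png")
E
```

```text
t 4.575 m [-0.0003 -0.1376  0.1666] F [ 0.5   1.71 -1.23] w 0.152 rot err [ 0.01  -0.006 -0.002]
rib -0.658 n 4 of 4 t 4.625
```

View pics/s4.png

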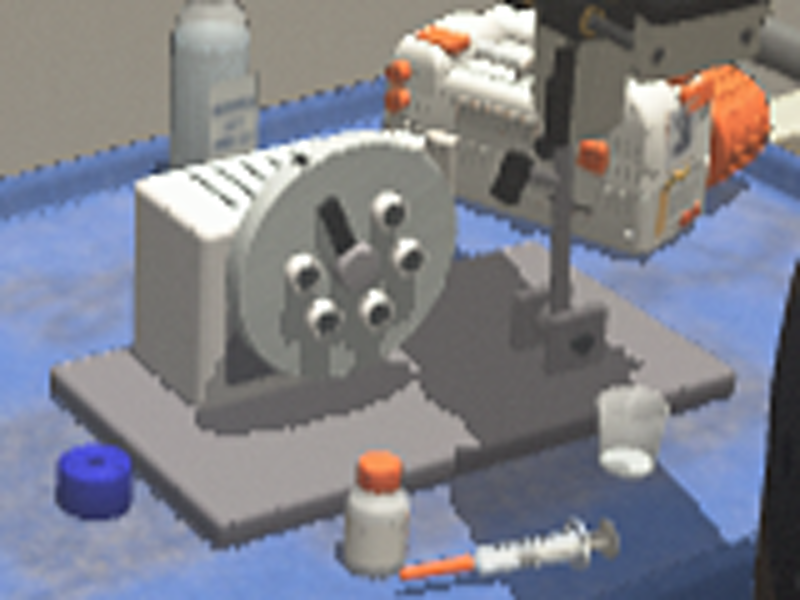

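Request:
move_arm(series=[{"x":0,"y":0,"z":0,"rx":0,"ry":0,"rz":0},{"x":0,"y":0,"z":0,"rx":0,"ry":0,"rz":0},{"x":0,"y":0,"z":0,"rx":0,"ry":0,"rz":0},{"x":0,"y":-3,"z":0,"rx":0,"ry":0,"rz":0},{"x":0,"y":-4,"z":0,"rx":0,"ry":0,"rz":0}], jaw=5)

```text
clock: 5.25
position: [0.4751, -0.2485, 0.2358]
ee_rot: [-1.559, 0.05, -0.047]
force: [1.6, -0.3, 0.7]
width: 0.545
```

```bash
sed -i 's/ravel()<50/ravel()<75/' h.py; python3 - <<'E'
from h import *
st();rib("pics/s5.png")
plan([(m2w((0,0,.235)),Rt(),4)])
E
```

```text
t 5.25 m [-0.0016 -0.1379  0.2358] F [ 1.61 -0.29  0.72] w 0.545 rot err [ 0.011 -0.007  0.002]
rib -0.58 n 35 of 80 t 5.3
{"x":0.0,"y":0.2,"z":3.5,"rx":-0.00,"ry":0.00,"rz":0.00},{"x":-0.0,"y":0.2,"z":3.5,"rx":-0.00,"ry":0.00,"rz":0.00},{"x":-0.0,"y":0.2,"z":3.5,"rx":-0.00,"ry":0.00,"rz":0.00},{"x":-0.0,"y":0.2,"z":3.5,"rx":-0.00,"ry":0.00,"rz":0.00},
```

View pics/s5.png

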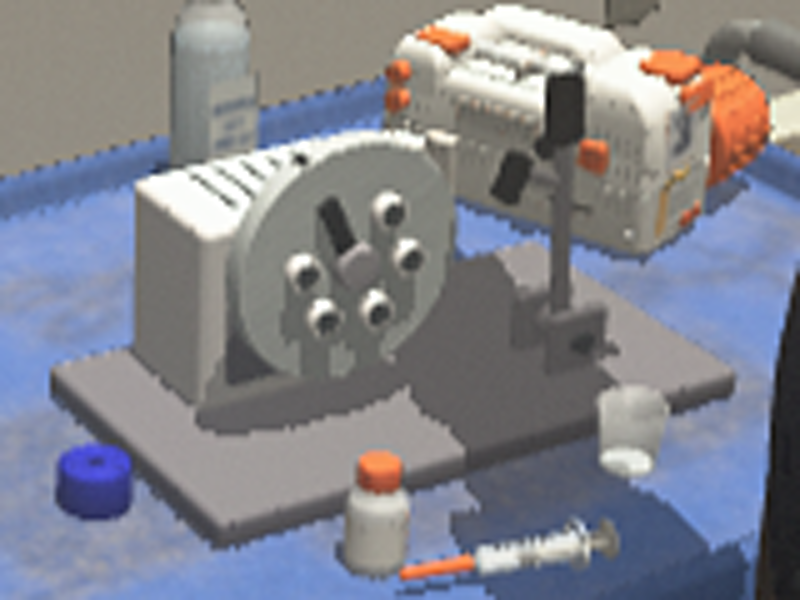

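Request:
move_arm(series=[{"x":0,"y":0.1,"z":3.5,"rx":0,"ry":0,"rz":0},{"x":0,"y":0.1,"z":3.5,"rx":0,"ry":0,"rz":0},{"x":0,"y":0.1,"z":3.5,"rx":0,"ry":0,"rz":0},{"x":0,"y":0.1,"z":2.8,"rx":0,"ry":0,"rz":0},{"x":0,"y":0,"z":0,"rx":0,"ry":0,"rz":0}], jaw=5)

```text
clock: 5.92
position: [0.4876, -0.1136, 0.2404]
ee_rot: [-1.564, 0.042, -0.058]
force: [-0.5, -0.4, 0.8]
width: 0.544
```

```bash
python3 - <<'E'
from h import *
st();rib()
plan([(m2w((0,0,.172)),Rt(),3)])
E
```

```text
t 5.925 m [ 0.0014 -0.0025  0.2404] F [-0.46 -0.38  0.76] w 0.544 rot err [ 0.006 -0.006 -0.011]
rib -0.58 n 35 of 96 t 5.975
{"x":-0.1,"y":2.3,"z":0.1,"rx":-0.00,"ry":0.00,"rz":0.00},{"x":-0.1,"y":2.3,"z":0.1,"rx":-0.00,"ry":0.00,"rz":0.00},{"x":-0.1,"y":2.3,"z":0.1,"rx":-0.00,"ry":0.00,"rz":0.00},
```

Request:
move_arm(series=[{"x":-0.1,"y":2.3,"z":0.1,"rx":0,"ry":0,"rz":0},{"x":0,"y":2.3,"z":0.1,"rx":0,"ry":0,"rz":0},{"x":0,"y":2.2,"z":0,"rx":0,"ry":0,"rz":0},{"x":0,"y":0,"z":0,"rx":0,"ry":0,"rz":0}])

```text
clock: 6.48
position: [0.4877, -0.1182, 0.1709]
ee_rot: [-1.568, 0.046, -0.066]
force: [0.0, 0.3, 0.8]
width: 0.546
```

Request:
move_arm(series=[{"x":0,"y":0,"z":0,"rx":0,"ry":0,"rz":0},{"x":0,"y":0,"z":0,"rx":0,"ry":0,"rz":0},{"x":0,"y":0,"z":0,"rx":0,"ry":0,"rz":0},{"x":0,"y":0,"z":0,"rx":0,"ry":0,"rz":0}], jaw=0.5, newtons=20)

```text
clock: 6.98
position: [0.4863, -0.1196, 0.1729]
ee_rot: [-1.569, 0.05, -0.065]
force: [-19.6, 0.8, 14.8]
width: 0.158
```

```bash
cat >> h.py <<'E'
def arc(A):
    p0=w2m(arm.observe()["position"]);r=np.hypot(p0[1],p0[2]-.11);print("r",r,"a",np.arctan2(-p0[1],p0[2]-.11))
    plan([(m2w((p0[0],-r*np.sin(a),.11+r*np.cos(a))),Rt(a),1) for a in A])
E
python3 - <<'E'
from h import *
st();rib()
arc([-.12*i for i in range(1,9)])
E
```

```text
t 6.975 m [ 0.0006 -0.0086  0.1729] F [-19.64   0.81  14.83] w 0.158 rot err [ 0.001  0.004 -0.01 ]
rib -0.572 n 34 of 91 t 7.025
r 0.06351389556938489 a 0.13658123291800367
{"x":-0.0,"y":-0.0,"z":1.6,"rx":-0.12,"ry":-0.00,"rz":0.01},{"x":-0.0,"y":0.0,"z":0.8,"rx":-0.12,"ry":0.00,"rz":-0.00},{"x":-0.0,"y":0.0,"z":0.8,"rx":-0.12,"ry":0.00,"rz":0.00},{"x":-0.0,"y":0.0,"z":0.8,"rx":-0.12,"ry":0.00,"rz":-0.00},{"x":0.0,"y":0.0,"z":0.8,"rx":-0.12,"ry":-0.00,"rz":-0.00},{"x":0.0,"y":0.0,"z":0.8,"rx":-0.12,"ry":0.00,"rz":0.00},{"x":-0.0,"y":0.0,"z":0.8,"rx":-0.12,"ry":-0.00,"rz":-0.00},{"x":-0.0,"y":0.0,"z":0.8,"rx":-0.12,"ry":0.00,"rz":0.00},
```

Request:
move_arm(series=[{"x":-0.1,"y":0.1,"z":0.8,"rx":-0.06,"ry":0,"rz":0},{"x":0,"y":0,"z":0.8,"rx":-0.12,"ry":0,"rz":0},{"x":0,"y":0,"z":0.8,"rx":-0.12,"ry":0,"rz":0},{"x":0,"y":0,"z":0.8,"rx":-0.12,"ry":0,"rz":0}])

```text
clock: 7.52
position: [0.4877, -0.0924, 0.1714]
ee_rot: [-2.004, 0.073, -0.069]
force: [-4.2, -2.5, -13.7]
width: 0.151
```

```bash
python3 - <<'E'
from h import *
st();rib()
arc([-.3-.12*i for i in range(1,9)])
E
```

```text
t 7.525 m [1.000e-04 1.860e-02 1.714e-01] F [ -4.17  -2.5  -13.68] w 0.151 rot err [-0.434  0.016 -0.013]
rib -0.905 n 31 of 79 t 7.575
r 0.06411778521419832 a -0.3623934007777145
{"x":-0.0,"y":-0.0,"z":0.4,"rx":0.02,"ry":-0.01,"rz":0.01},{"x":0.0,"y":0.0,"z":0.8,"rx":-0.12,"ry":-0.00,"rz":-0.00},{"x":-0.0,"y":0.0,"z":0.8,"rx":-0.12,"ry":0.00,"rz":0.00},{"x":-0.0,"y":0.0,"z":0.8,"rx":-0.12,"ry":0.00,"rz":-0.00},{"x":0.0,"y":0.0,"z":0.8,"rx":-0.12,"ry":-0.00,"rz":0.00},{"x":-0.0,"y":0.0,"z":0.8,"rx":-0.12,"ry":0.00,"rz":-0.00},{"x":-0.0,"y":0.0,"z":0.8,"rx":-0.12,"ry":0.00,"rz":0.00},{"x":-0.0,"y":0.0,"z":0.8,"rx":-0.12,"ry":0.00,"rz":-0.00},
```

Request:
move_arm(series=[{"x":0,"y":0,"z":0.8,"rx":-0.08,"ry":0,"rz":0},{"x":0,"y":0,"z":0.8,"rx":-0.12,"ry":0,"rz":0},{"x":0,"y":0,"z":0.8,"rx":-0.12,"ry":0,"rz":0},{"x":0,"y":0,"z":0.8,"rx":-0.12,"ry":0,"rz":0},{"x":0,"y":0,"z":0,"rx":0,"ry":0,"rz":0},{"x":0,"y":0,"z":0,"rx":0,"ry":0,"rz":0}])

```text
clock: 8.32
position: [0.4898, -0.0632, 0.1537]
ee_rot: [-2.452, 0.093, -0.048]
force: [-1.0, 1.6, 3.5]
width: 0.153
```

```bash
python3 - <<'E'
from h import *
st();rib("pics/s6.png");arc([])
E
```

```text
t 8.325 m [0.0002 0.0479 0.1537] F [-1.02  1.6   3.51] w 0.153 rot err [-0.883  0.014 -0.006]
rib -1.295 n 35 of 82 t 8.375
r 0.06484891402148464 a -0.828574424492058
```

View pics/s6.png

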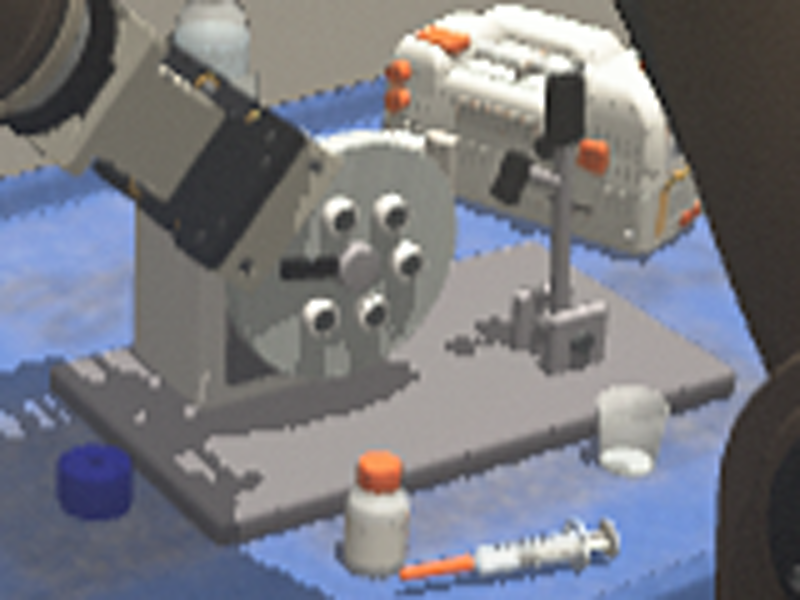

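Request:
move_arm(series=[{"x":0,"y":0,"z":0,"rx":0,"ry":0,"rz":0},{"x":0,"y":0,"z":0,"rx":0,"ry":0,"rz":0},{"x":0,"y":-1.5,"z":0,"rx":0,"ry":0,"rz":0},{"x":0,"y":-2.5,"z":0,"rx":0,"ry":0,"rz":0},{"x":0,"y":0,"z":0,"rx":0,"ry":0,"rz":0}], jaw=4)

```text
clock: 9.0
position: [0.4923, -0.0333, 0.1831]
ee_rot: [-2.447, 0.098, -0.056]
force: [0.2, -0.3, 0.9]
width: 0.438
```

```bash
python3 - <<'E'
from h import *
st();rib("pics/s7.png");
E
```

```text
t 9.0 m [0.0006 0.0779 0.1831] F [ 0.25 -0.35  0.89] w 0.438 rot err [-0.878  0.021 -0.007]
rib -1.233 n 34 of 79 t 9.05
```

View pics/s7.png

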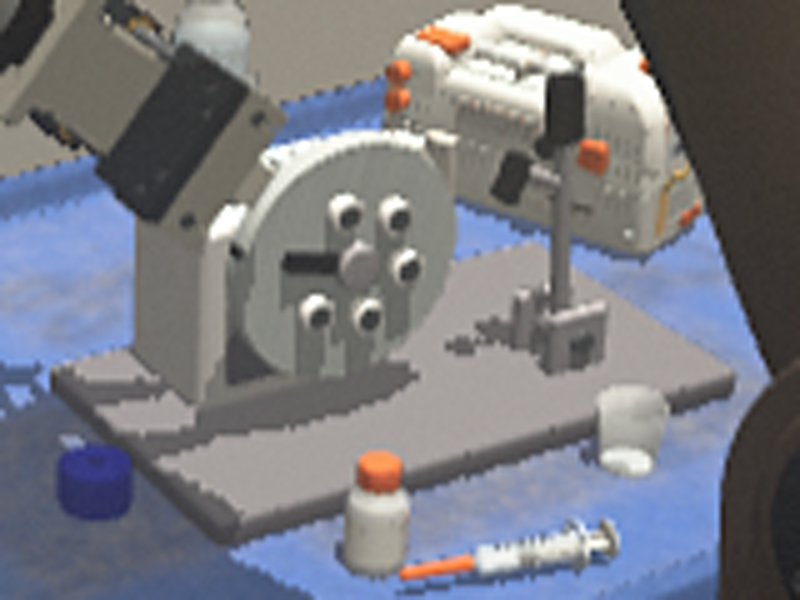

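Request:
move_arm(series=[{"x":0,"y":0,"z":0,"rx":0,"ry":0,"rz":0},{"x":0,"y":0,"z":0,"rx":0,"ry":0,"rz":0},{"x":0,"y":0,"z":0,"rx":0,"ry":0,"rz":0},{"x":0,"y":0,"z":0,"rx":0,"ry":0,"rz":0},{"x":0,"y":0,"z":0,"rx":0,"ry":0,"rz":0},{"x":0,"y":0,"z":0,"rx":0,"ry":0,"rz":0},{"x":0,"y":0,"z":0,"rx":0,"ry":0,"rz":0},{"x":0,"y":0,"z":0,"rx":0,"ry":0,"rz":0}])

```text
clock: 10.05
position: [0.4909, -0.0367, 0.1817]
ee_rot: [-2.45, 0.103, -0.054]
force: [-1.0, 0.1, -1.1]
width: 0.435
```

```bash
python3 - <<'E'
from h import *
st();rib("pics/s8.png");
E
```

```text
t 10.05 m [-0.0005  0.0745  0.1817] F [-0.95  0.06 -1.12] w 0.435 rot err [-0.881  0.023 -0.003]
rib -1.225 n 32 of 77 t 10.1
```

View pics/s8.png

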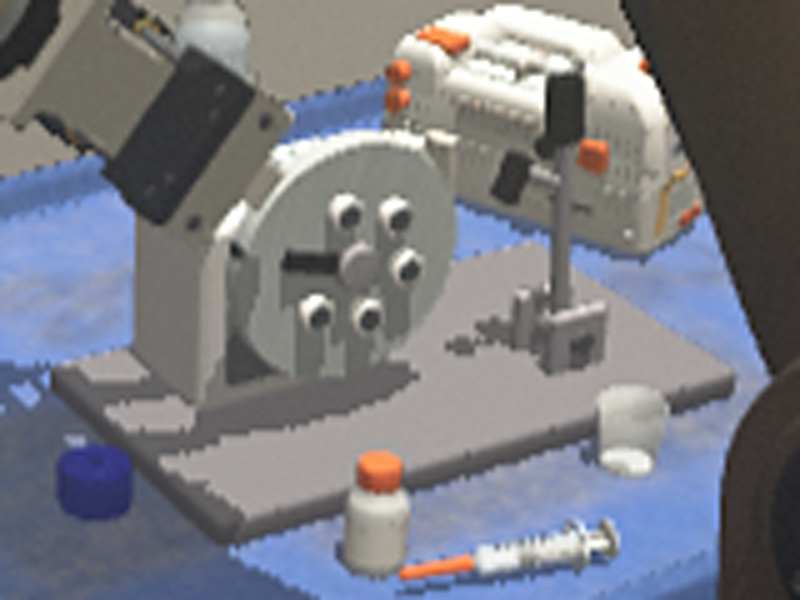

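```bash
cat >> h.py <<'E'
def sock(im=None,f=None):
    """angle from the five white sockets (period 60deg) seen in scene; returns angle mod 60deg and rib slot"""
    if im is None: im=arm.get_image("scene")
    n=np.r_[R2[:,0],0]
    # rectify face plane x=-.017: 1px = .25mm, +-60mm ; u -> right = -y, v -> down
    S=.00025;N=440;src=[];dst=[]
    for u,v in [(0,0),(N,0),(N,N),(0,N)]:
        src.append(proj("scene",m2w((-.017,-(u-N/2)*S,.11-(v-N/2)*S))));dst.append((u,v))
    H=cv2.getPerspectiveTransform(np.float32(src),np.float32(dst))
    w=cv2.warpPerspective(im,H,(N,N),flags=cv2.INTER_LINEAR)
    if f: cv2.imwrite(f,w)
    return w
E
python3 - <<'E'
from h import *
def back(f): 
    c=cv2.imread(f);im=np.zeros((420,560,3),np.uint8);im[150:270,270:430]=cv2.resize(c,(160,120),interpolation=cv2.INTER_AREA);return im
a=[sock(back(f"pics/s{i}.png")) for i in (5,8)]
cv2.imwrite("pics/rect.png",cv2.resize(np.hstack(a),(800,400)))
E
```

View pics/rect.png

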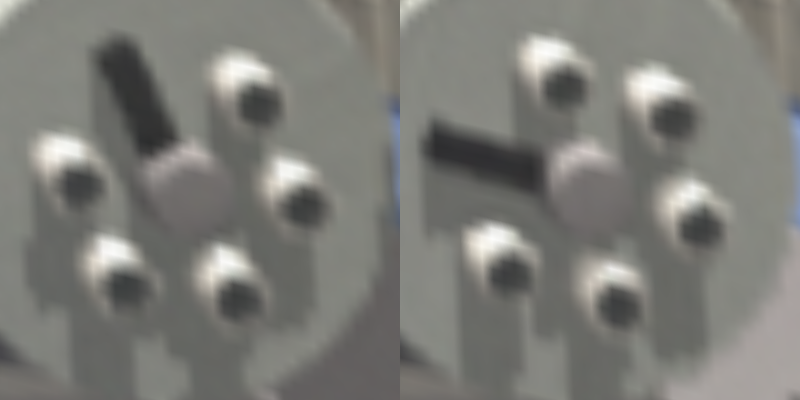

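```bash
cat >> h.py <<'E'
def rib2(f=None,im=None):
    w=sock(im,f);m=(w.max(2)<72).astype(np.uint8)
    k=np.zeros_like(m);cv2.circle(k,(212,210),185,1,-1);m*=k
    cs,_=cv2.findContours(m,0,2);best=None
    for c in cs:
        A=cv2.contourArea(c)
        if A<900: continue
        (cx,cy),(a,b),_=cv2.minAreaRect(c)
        if max(a,b)/min(a,b)<1.8: continue
        p=c.reshape(-1,2).astype(float)
        mk=np.zeros_like(m);cv2.drawContours(mk,[c],-1,1,-1);ys,xs=np.nonzero(mk)
        P=np.c_[xs,ys]-[xs.mean(),ys.mean()];d=np.linalg.eigh(P.T@P)[1][:,1]
        if d@np.array([xs.mean()-210,ys.mean()-205])<0:d=-d
        ang=np.arctan2(d[0],-d[1]);print("rib2 %.3f area %.0f %.1fx%.1f"%(ang,A,a,b),"t",arm.observe()["clock"]);best=ang
    return best
E
python3 - <<'E'
from h import *
def back(f): 
    c=cv2.imread(f);im=np.zeros((420,560,3),np.uint8);im[150:270,270:430]=cv2.resize(c,(160,120),interpolation=cv2.INTER_AREA);return im
for i in (3,4,5,6,7,8): print(i);rib2(im=back(f"pics/s{i}.png"))
st()
# go over to tilt -0.1 at radius .12
a=-.1;plan([(m2w((0,-.13*np.sin(a),.11+.13*np.cos(a))),Rt(a),6)])
E
```

```text
3
rib2 -0.421 area 4452 123.6x42.0 t 10.1
4
rib2 -0.419 area 4409 123.2x41.9 t 10.1
5
rib2 -0.419 area 4473 124.0x42.4 t 10.1
6
rib2 -1.370 area 4890 129.7x44.3 t 10.1
7
rib2 -1.299 area 4592 126.8x42.7 t 10.1
8
rib2 -1.280 area 4442 128.3x42.8 t 10.1
t 10.1 m [-0.0006  0.0745  0.1817] F [-0.9   0.39  0.48] w 0.436 rot err [-0.881  0.023 -0.003]
{"x":0.0,"y":0.2,"z":-1.4,"rx":0.13,"ry":-0.00,"rz":0.00},{"x":0.0,"y":-0.0,"z":-1.4,"rx":0.13,"ry":-0.00,"rz":0.00},{"x":0.0,"y":-0.2,"z":-1.4,"rx":0.13,"ry":-0.00,"rz":0.00},{"x":0.0,"y":-0.4,"z":-1.4,"rx":0.13,"ry":-0.00,"rz":0.00},{"x":0.0,"y":-0.5,"z":-1.3,"rx":0.13,"ry":-0.00,"rz":0.00},{"x":0.0,"y":-0.7,"z":-1.2,"rx":0.13,"ry":-0.00,"rz":0.00},
```

```bash
python3 - <<'E'
from h import *
a=-.85;r=.063;plan([(m2w((0,-.09*np.sin(a),.11+.09*np.cos(a))),Rt(a),2),(m2w((0,-r*np.sin(a),.11+r*np.cos(a))),Rt(a),2)])
E
```

```text
{"x":0.0,"y":0.7,"z":0.3,"rx":0.02,"ry":-0.01,"rz":-0.00},{"x":0.0,"y":0.7,"z":0.2,"rx":0.02,"ry":-0.01,"rz":-0.00},{"x":-0.0,"y":1.3,"z":-0.0,"rx":0.00,"ry":0.00,"rz":0.00},{"x":0.0,"y":1.4,"z":0.0,"rx":-0.00,"ry":-0.00,"rz":0.00},
```

Request:
move_arm(series=[{"x":0.1,"y":0.7,"z":0.3,"rx":0.02,"ry":-0.01,"rz":0},{"x":0,"y":0.7,"z":0.3,"rx":0.02,"ry":-0.01,"rz":0},{"x":0,"y":1.3,"z":0,"rx":0,"ry":0,"rz":0},{"x":0,"y":1.2,"z":0,"rx":0,"ry":0,"rz":0},{"x":0,"y":0,"z":0,"rx":0,"ry":0,"rz":0}])

```text
clock: 10.72
position: [0.4894, -0.065, 0.149]
ee_rot: [-2.408, 0.093, -0.03]
force: [-0.4, 0.7, 0.5]
width: 0.434
```

Request:
move_arm(series=[{"x":0,"y":0,"z":0,"rx":0,"ry":0,"rz":0},{"x":0,"y":0,"z":0,"rx":0,"ry":0,"rz":0},{"x":0,"y":0,"z":0,"rx":0,"ry":0,"rz":0}], jaw=0.5, newtons=20)

```text
clock: 11.1
position: [0.4897, -0.0643, 0.1491]
ee_rot: [-2.408, 0.092, -0.03]
force: [0.0, 0.4, 0.4]
width: 0.161
```

```bash
python3 - <<'E'
from h import *
st();rib2()
arc([-.85+.12*i for i in range(1,13)])
E
```

```text
t 11.1 m [0.0002 0.0468 0.1491] F [0.   0.38 0.41] w 0.161 rot err [-0.838  0.003  0.006]
rib2 -1.259 area 4840 129.1x44.8 t 11.15
r 0.06101049452395124 a -0.8749458491287324
{"x":0.0,"y":0.0,"z":-0.9,"rx":0.11,"ry":-0.00,"rz":-0.01},{"x":0.0,"y":0.0,"z":-0.7,"rx":0.12,"ry":0.00,"rz":0.00},{"x":-0.0,"y":0.0,"z":-0.7,"rx":0.12,"ry":-0.00,"rz":-0.00},{"x":0.0,"y":0.0,"z":-0.7,"rx":0.12,"ry":-0.00,"rz":-0.00},{"x":-0.0,"y":0.0,"z":-0.7,"rx":0.12,"ry":0.00,"rz":-0.00},{"x":0.0,"y":0.0,"z":-0.7,"rx":0.12,"ry":0.00,"rz":0.00},{"x":-0.0,"y":0.0,"z":-0.7,"rx":0.12,"ry":-0.00,"rz":-0.00},{"x":-0.0,"y":0.0,"z":-0.7,"rx":0.12,"ry":-0.00,"rz":0.00},{"x":-0.0,"y":0.0,"z":-0.7,"rx":0.12,"ry":0.00,"rz":-0.00},{"x":0.0,"y":0.0,"z":-0.7,"rx":0.12,"ry":0.00,"rz":0.00},{"x":0.0,"y":0.0,"z":-0.7,"rx":0.12,"ry":-0.00,"rz":0.00},{"x":-0.0,"y":0.0,"z":-0.7,"rx":0.12,"ry":0.00,"rz":-0.00},
```

Gripped at the far left; one row more to close, then turn back in two parts.

Request:
move_arm(series=[{"x":0,"y":0,"z":0,"rx":0,"ry":0,"rz":0},{"x":0,"y":0,"z":-0.8,"rx":0.11,"ry":0,"rz":0},{"x":0,"y":0,"z":-0.8,"rx":0.12,"ry":0,"rz":0},{"x":0,"y":0,"z":-0.8,"rx":0.12,"ry":0,"rz":0},{"x":0,"y":0,"z":-0.8,"rx":0.12,"ry":0,"rz":0},{"x":0,"y":0,"z":-0.8,"rx":0.12,"ry":0,"rz":0},{"x":0,"y":0,"z":-0.8,"rx":0.12,"ry":0,"rz":0}])

```text
clock: 12.02
position: [0.4871, -0.1021, 0.1701]
ee_rot: [-1.676, 0.06, -0.047]
force: [0.7, 1.5, -27.8]
width: 0.154
```

```bash
python3 - <<'E'
from h import *
st();rib2()
arc([-.1+.12*i for i in range(1,6)])
E
```

```text
t 12.025 m [0.0002 0.009  0.1701] F [  0.67   1.5  -27.83] w 0.154 rot err [-0.106 -0.003  0.005]
rib2 -0.565 area 5320 135.4x45.8 t 12.075
r 0.060579392563785105 a -0.06951843400890545
{"x":0.0,"y":0.0,"z":-0.5,"rx":0.12,"ry":-0.00,"rz":-0.00},{"x":0.0,"y":0.0,"z":-0.7,"rx":0.12,"ry":0.00,"rz":-0.00},{"x":-0.0,"y":0.0,"z":-0.7,"rx":0.12,"ry":0.00,"rz":0.00},{"x":0.0,"y":0.0,"z":-0.7,"rx":0.12,"ry":-0.00,"rz":-0.00},{"x":-0.0,"y":0.0,"z":-0.7,"rx":0.12,"ry":0.00,"rz":0.00},
```

Request:
move_arm(series=[{"x":0,"y":0.1,"z":-0.7,"rx":0.12,"ry":0,"rz":0},{"x":0,"y":0,"z":-0.7,"rx":0.12,"ry":0,"rz":0},{"x":0,"y":0.1,"z":-0.7,"rx":0.12,"ry":0,"rz":0},{"x":0,"y":0,"z":-0.7,"rx":0.12,"ry":0,"rz":0},{"x":0,"y":0,"z":-0.7,"rx":0.1,"ry":0,"rz":0},{"x":0,"y":0,"z":0,"rx":0,"ry":0,"rz":0}])

```text
clock: 12.82
position: [0.4846, -0.1373, 0.1642]
ee_rot: [-1.078, 0.044, -0.059]
force: [-0.1, -3.6, 1.4]
width: 0.151
```

```bash
python3 - <<'E'
from h import *
st();rib2()
arc([])
E
```

```text
t 12.825 m [ 1.000e-04 -2.630e-02  1.642e-01] F [-0.12 -3.57  1.38] w 0.151 rot err [0.492 0.001 0.007]
rib2 0.019 area 5518 52.0x119.0 t 12.875
r 0.06029103115220663 a 0.4403108985552333
```

Rib at about 0.02. Release and back off along the tool, then watch.

Request:
move_arm(series=[{"x":0,"y":0,"z":0,"rx":0,"ry":0,"rz":0},{"x":0,"y":0,"z":0,"rx":0,"ry":0,"rz":0},{"x":0,"y":-1.5,"z":0,"rx":0,"ry":0,"rz":0},{"x":0,"y":-1.5,"z":0,"rx":0,"ry":0,"rz":0},{"x":0,"y":0,"z":0,"rx":0,"ry":0,"rz":0}], jaw=4)

```text
clock: 13.5
position: [0.4837, -0.1483, 0.1945]
ee_rot: [-1.085, 0.039, -0.05]
force: [-0.3, -0.3, 1.3]
width: 0.433
```

```bash
python3 - <<'E'
from h import *
st();rib2()
E
```

```text
t 13.5 m [ 0.     -0.0374  0.1945] F [-0.35 -0.29  1.3 ] w 0.433 rot err [ 0.485 -0.007  0.009]
rib2 -0.403 area 4752 126.3x44.1 t 13.55
```

Request:
move_arm(series=[{"x":0,"y":0,"z":0,"rx":0,"ry":0,"rz":0},{"x":0,"y":0,"z":0,"rx":0,"ry":0,"rz":0},{"x":0,"y":0,"z":0,"rx":0,"ry":0,"rz":0},{"x":0,"y":0,"z":0,"rx":0,"ry":0,"rz":0},{"x":0,"y":0,"z":0,"rx":0,"ry":0,"rz":0},{"x":0,"y":0,"z":0,"rx":0,"ry":0,"rz":0},{"x":0,"y":0,"z":0,"rx":0,"ry":0,"rz":0},{"x":0,"y":0,"z":0,"rx":0,"ry":0,"rz":0},{"x":0,"y":0,"z":0,"rx":0,"ry":0,"rz":0},{"x":0,"y":0,"z":0,"rx":0,"ry":0,"rz":0}])

```text
clock: 14.8
position: [0.4828, -0.1474, 0.1931]
ee_rot: [-1.084, 0.041, -0.049]
force: [-0.3, -0.2, 1.2]
width: 0.439
```

```bash
python3 - <<'E'
from h import *
st();rib2()
E
```

```text
t 14.8 m [-0.001  -0.0365  0.1931] F [-0.26 -0.23  1.24] w 0.439 rot err [ 0.487 -0.008  0.012]
rib2 -0.427 area 4724 126.3x44.1 t 14.85
```

Request:
move_arm(series=[{"x":0,"y":0,"z":0,"rx":0,"ry":0,"rz":0},{"x":0,"y":0,"z":0,"rx":0,"ry":0,"rz":0},{"x":0,"y":0,"z":0,"rx":0,"ry":0,"rz":0},{"x":0,"y":0,"z":0,"rx":0,"ry":0,"rz":0},{"x":0,"y":0,"z":0,"rx":0,"ry":0,"rz":0},{"x":0,"y":0,"z":0,"rx":0,"ry":0,"rz":0},{"x":0,"y":0,"z":0,"rx":0,"ry":0,"rz":0},{"x":0,"y":0,"z":0,"rx":0,"ry":0,"rz":0},{"x":0,"y":0,"z":0,"rx":0,"ry":0,"rz":0},{"x":0,"y":0,"z":0,"rx":0,"ry":0,"rz":0}])

```text
clock: 16.1
position: [0.4828, -0.1474, 0.1931]
ee_rot: [-1.083, 0.041, -0.049]
force: [0.1, 0.1, -0.3]
width: 0.439
```

```bash
python3 - <<'E'
from h import *
st();rib2();crop("scene",270,150,160,120,5,"pics/s9.png")
E
```

```text
t 16.1 m [-0.0009 -0.0365  0.1931] F [ 0.13  0.08 -0.27] w 0.439 rot err [ 0.487 -0.008  0.012]
rib2 -0.421 area 4778 125.9x44.8 t 16.15
```

View pics/s9.png

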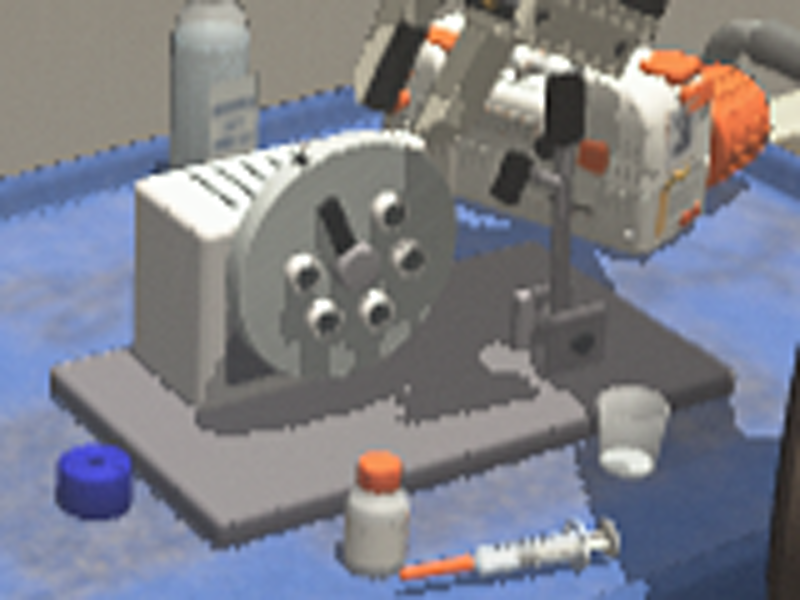

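```bash
python3 - <<'E'
from h import *
a=.45;r=.062;plan([(m2w((0,-.085*np.sin(a),.11+.085*np.cos(a))),Rt(a),1),(m2w((0,-r*np.sin(a),.11+r*np.cos(a))),Rt(a),2)])
E
```

```text
{"x":0.1,"y":0.6,"z":-0.3,"rx":-0.04,"ry":0.00,"rz":-0.01},{"x":0.0,"y":1.2,"z":0.0,"rx":-0.00,"ry":0.00,"rz":-0.00},{"x":0.0,"y":1.2,"z":0.0,"rx":0.00,"ry":0.00,"rz":0.00},
```

Request:
move_arm(series=[{"x":0.1,"y":0.6,"z":-0.3,"rx":-0.04,"ry":0,"rz":-0.01},{"x":0,"y":1.2,"z":0,"rx":0,"ry":0,"rz":0},{"x":0,"y":1.1,"z":0,"rx":0,"ry":0,"rz":0},{"x":0,"y":0,"z":0,"rx":0,"ry":0,"rz":0}])

```text
clock: 16.7
position: [0.4842, -0.1368, 0.1638]
ee_rot: [-1.123, 0.038, -0.057]
force: [0.6, -0.3, -0.1]
width: 0.435
```

Request:
move_arm(series=[{"x":0,"y":0,"z":0,"rx":0,"ry":0,"rz":0},{"x":0,"y":0,"z":0,"rx":0,"ry":0,"rz":0},{"x":0,"y":0,"z":0,"rx":0,"ry":0,"rz":0},{"x":0,"y":0,"z":0,"rx":0,"ry":0,"rz":0}], jaw=0.5, newtons=20)

```text
clock: 17.2
position: [0.4845, -0.1373, 0.164]
ee_rot: [-1.122, 0.038, -0.058]
force: [0.2, 0.2, -2.8]
width: 0.152
```

```bash
python3 - <<'E'
from h import *
st();rib2()
arc([.45-.11*i for i in range(1,5)])
E
```

```text
t 17.2 m [ 0.     -0.0264  0.164 ] F [ 0.21  0.24 -2.79] w 0.152 rot err [ 0.448 -0.004  0.002]
rib2 -0.426 area 4773 125.9x44.3 t 17.25
r 0.06007783262135993 a 0.45446920913201305
{"x":0.0,"y":0.0,"z":0.7,"rx":-0.11,"ry":0.00,"rz":-0.00},{"x":0.0,"y":0.0,"z":0.7,"rx":-0.11,"ry":-0.00,"rz":-0.00},{"x":-0.0,"y":0.0,"z":0.7,"rx":-0.11,"ry":0.00,"rz":0.00},{"x":-0.0,"y":0.0,"z":0.7,"rx":-0.11,"ry":-0.00,"rz":0.00},
```

Request:
move_arm(series=[{"x":0,"y":0,"z":0.7,"rx":-0.11,"ry":0,"rz":0},{"x":0,"y":0,"z":0.7,"rx":-0.11,"ry":0,"rz":0},{"x":0,"y":0,"z":0.7,"rx":-0.11,"ry":0,"rz":0},{"x":0,"y":0,"z":0.7,"rx":-0.11,"ry":0,"rz":0},{"x":0,"y":0,"z":0,"rx":0,"ry":0,"rz":0},{"x":0,"y":0,"z":0,"rx":0,"ry":0,"rz":0}])

```text
clock: 18.0
position: [0.4864, -0.1108, 0.1711]
ee_rot: [-1.57, 0.053, -0.053]
force: [-0.3, 0.3, -2.4]
width: 0.154
```

```bash
python3 - <<'E'
from h import *
st();rib2();arc([]);crop("scene",270,150,160,120,5,"pics/s10.png")
E
```

```text
t 18.0 m [1.000e-04 2.000e-04 1.711e-01] F [-0.25  0.25 -2.43] w 0.154 rot err [-0.    -0.002  0.001]
rib2 -0.868 area 4698 132.7x38.3 t 18.05
r 0.06111890498324289 a -0.0007717825724311222
```

View pics/s10.png

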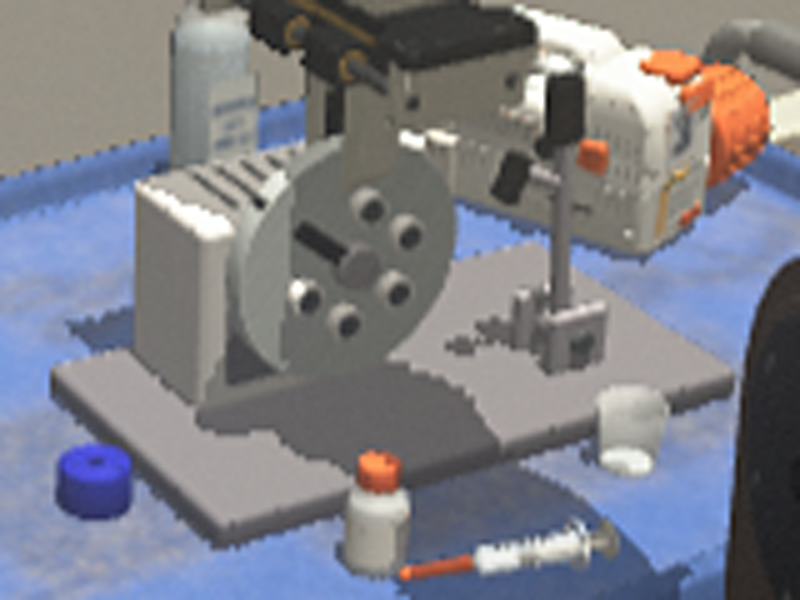

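```bash
python3 - <<'E'
from h import *
n=np.r_[R2[:,0],0]
p=w2m(onpl("scene",270+565/5,150+105/5,m2w((0,0,0)),n));print(p,"lever",.44-np.arctan2(p[1]+.14,p[2]-.035))
st();print(arm.sign_off())
E
```

```text
[ 1.56125113e-17 -1.32041049e-01  1.63171102e-01] lever 0.37798333031895015
t 18.1 m [1.000e-04 0.000e+00 1.711e-01] F [-0.8   6.04  0.82] w 0.15 rot err [ 0.    -0.001  0.001]
the job is handed in; nothing more can be done
None
```

The lever is upright, the heavy side is turned straight down by my measurements, and I handed the job in at 18.1 s still gripping the rim; sign-off gave no verdict.

- **Lever:** I gripped it, swung it upright and let go. The last image check put it at about 0.38 rad, inside the 0.29–0.59 band.
- **Finding the heavy side:** The wheel did not move when the brake came off. I turned it both ways at the rim and let it settle, reading the rib angle from the images. Let go at 0.02, it rolled back to −0.42. Let go at −1.37, it rolled back only to −1.28. The midpoint, −0.85, is heavy side down, with 0.43 rad on each side, which fits the stated 0.35–0.55.
- **Final hold:** I turned the rib to −0.87 and kept a 20 N grip on the rim.
- **Surroundings:** The vial, cup, syringe and tape roll looked unmoved in the last picture. I did not check the penlight, marker or carton again.

The roll on the −1.28 side was small, so that rest alone is weaker evidence. The other rest and the stated range already put the bottom between −0.77 and −0.97, so −0.87 is within about 0.1 rad either way. The other doubt is my first rib detector, which read up to 0.15 rad different, so I replaced it with a fit along the rib in a flattened view.

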